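Collapse the caddy's telescoping handle by one hole

TASK

The telescoping carry handle of the parts caddy stands too tall for the next shelf. Press the sprung button in its T-grip to free it, collapse the handle by exactly one hole so that the catch pin snaps out into the next hole and the button springs back up, and let go. Do not force the handle, and leave the other things on the bench where they are.

Things in the scene. Friction and masses are not known exactly. Their poses are not given: they have to be found in the camera images.
- handle (a joint): How far (m) the handle has slid down into its sleeve along its own axis: 0 = top hole (start), 0.084 = end of the slide. The second hole lies 28 to 42 mm down (differs each time; feel or see it), the third 35 mm below it; the pin has 1.5 mm play in each. It stays where it is left; unlatched it slides under a push of 5 to 12 N, latched it stops hard.
- button (a joint): How far the release button is pressed into the grip, in m: 0 = up, 0.010 = fully down. Spring: 3 N at first, 7 N fully down. It draws back the catch pin, which is free of the hole near full press (from 6 to 9 mm on). With the pin between two holes the button stays down by itself (about 9 mm); it springs up only when the pin snaps into a hole. While the button is kept down the handle slides past the holes.
- grip_top (a point): Centre of the upper face of the handle's T-grip, a black bar 160 mm long (along this point's y), 32 mm wide (x) and 26 mm thick, on a 34 mm square aluminium inner tube. The point's z points up along the handle's axis, out of the sleeve; it leans 17 degrees from vertical, towards this point's -x (about towards the robot). The point rides with the handle. The bar may be pushed anywhere beside the button; its underside is free but for a 42 x 50 mm hub under its middle.
- button_top (a point): Centre of the top of the round grey release button, 24 mm across, in the middle of the grip. It stands 11 mm proud of the bar when up, 1 mm when fully down; it moves along the handle's axis (this point's z is that axis, up).
- caddy: Steel tray 200 x 280 mm with a 30 mm rim, two blue bins (68 mm high) and the upright 44 mm square sleeve, 130 mm tall, at its middle, bolted to a grey sloping stand. It does not move. Origin: centre of the tray's underside; z along the sleeve, y along the tray's length. The three holes are in the sleeve's far (+x) face, where the tip of the brass catch pin shows when latched.
- pin: Round-ended brass catch pin, 10 mm across, that rides in the handle and sticks 6 mm out of the sleeve's far face when latched. Origin: centre of its round end, 5 mm short of the tip; -x is the way it is drawn back. Pushing the latched handle hard loads it.
- spray_can: White can, 66 mm across, 170 mm tall, bystander; origin at the centre of its base.
- carton: Cardboard carton 150 x 110 x 90 mm, bystander; origin at the centre of its underside.
- blue_bin: Empty blue bin 160 x 110 x 80 mm, bystander; origin at the centre of its underside.
- wrench: Steel wrench, 190 mm long, lying, bystander; origin under its middle.
- tape_roll: Tape roll, 100 mm across, 48 mm high, lying flat, bystander; origin at the centre of its underside.
- jar: White jar, 60 mm across, 80 mm tall, bystander; origin at the centre of its base.
- screwdriver: Screwdriver, 200 mm long, lying, bystander; origin under its middle.

How it is judged:
On the way:
1. with the button pressed, the handle has left the top hole (value of joint each of button, handle above 0.006 m), for 0.05 s.
At the end, for the whole second after the job is handed in: The handle is at rest in the next hole (joint handle between 24 and 46 mm, wherever that hole lies) with the pin snapped out: the button is up again (less than 2 mm pressed) (value of joint handle between 0.024 and 0.046 m and value of joint button below 0.002 m and velocity of joint handle between -0.005 and 0.005 m/s); the robot touches nothing.
It fails at once if the handle is forced against its catch: the pin bears more than 45 N (contact force between pin and anything else above 45 N).
It fails at once if another thing on the bench is shifted by more than 30 mm (distance of any of spray_can, carton, blue_bin, wrench, tape_roll, jar, screwdriver from where it was at the start of the episode above 0.03 m).
It also fails if it takes over 45 s, if anything falls off the work surface, if the arm or the gripper's body presses on something with over 40 N, if the wrist force passes 120 N, or if a joint passes its speed limit or range.

ROBOT

A 6-joint arm with a two-finger parallel gripper is mounted at the origin on the work surface. World frame = base frame: x ahead of the robot, y to its left, z up, the work surface at z = 0. Lengths are in m, angles in rad, forces in N, time in s.
With the tool pointing down it reaches from about 0.25 to 0.725 m from the base axis. Payload 4 kg.
Tool frame: the origin (TCP) lies between the finger pads; the fingertips stand 8 mm ahead of it and the grasp point (between the pads) lies 11 mm behind it (bot.tip_reach is the distance from the TCP to the fingertips, in m); z points along the fingers, y is the line along which they close (so a half turn about z gives the same grasp; the last joint's range is limited). The gripper opens to 85 mm and grips with 20 to 120 N. Pads are 22 mm wide; open, the fingers measure 114 mm over their backs; the gripper's body (76 mm by 85 mm) begins 54 mm behind the grasp point. The pads swing forward as they close: fully open they stand 13 mm farther back than shut.
Start: joints at [1.18, 0.241, 0.005, 1.335, 0, 1.571], TCP at [0.19, 0.462, 0.239] pointing down, gripper open.
Joint ranges: [-2.72, 2.72], [-1.05, 1.87], [-1.09, 1.28], [-1.99, 2.15], [-1.42, 1.44], [-3.14, 3.14]. Speed limits (rad/s): [2.79, 2.79, 3.14, 3.14, 3.14, 3.14].

INTERFACE

Orientations are given as a unit quaternion [x, y, z, w].
In Python, from workcell import bot gives the robot as it stands.
- The arm moves only by the tool move_arm, never from a script. Its argument "deltas" is a list of rows, each a list of 7 numbers: the opening, from 0 (shut) to 1 (fully open), then the shift along the tool's x, y, z in mm, then the turn, a rotation vector about the tool's x, y, z in degrees. In form: [[gripper, tx, ty, tz, ax, ay, az], ...]. A call has 1 to 10 rows; each row shifts and turns the commanded pose from where the row before left it, along the tool's axes as they then stand; what a row does not reach is not made up. A row lasts 1/12 s, in which the tool goes at most 41.7 mm and 7.16 degrees, less where a joint would pass 70% of its speed; a pose out of reach is approached as far as the arm can. A call is refused whole if a number of a shift passes 41.7 or a number of a turn 7.16, either way. A call with a gripper value outside its range is refused whole. The fingers move at their own pace and stop on an object; the grip force is fixed at half the most. Time passes only in rows, so rows that do not move let the fingers close. It gives the time, the measured TCP pose, the force, the opening and the grip force at its end, in the units of the state.
- bot.get_obs(): the state, without advancing time (a new reading comes with each control period).
- bot.camera(name): name is "side" or "top"; returns the picture (480x640x3 uint8, blue, green, red); there is no depth.
- bot.calibration(name): a dict with "K" (3x3 intrinsics, pixels), "position" and "orientation" of the camera in the world. Camera axes: x right, y down, z forward; pixel columns grow to the right and rows downward; lengths in m; the calibration is good to about 2 mm. A picture is of the moment at which its call begins. calibration takes no time and is no camera call.
- bot.job_done(): hands the job in; it is judged then, once.
Trained networks look in the newest picture that a camera, given by its name, has taken for a name from the list of things; names that differ only in an ending like _2 or _b are one class to them, and where a whole thing is asked for, a point or a joint stands for the part that bears it (a point fixed in the world has none). Each returns a list of dicts, best first, with "conf" (0 to 1); they miss things now and then, are a little off and sometimes report something else, mostly with a low value. They report only what shows in the picture. A call takes as long as a camera call.
- bot.outline_of(query, camera): "pixels" (480x640 bool, what is visible of it) and "rect" ([left, top, width, height] in pixels, round what is visible of it).
The state is a dict: "clock": time; "joint_pos": joint angles; "joint_vel": joint speeds; "tau": joint torques, N m; "eef_pos": TCP position; "tool_rot": TCP orientation; "ft_force": force on the tool from outside, world axes, zero at the start; "ft_torque": the same for the moment, N m; "grip_width": finger opening in m; "grasp_force": force on a finger pad.
Only numpy, scipy, OpenCV 4.12 (cv2) and the standard library are available. Lean on these libraries where they do the work, as an engineer would, in place of code of your own. Each camera call takes 0.05 s, during which the arm holds its last target. There are 200 camera calls.

## Working session

There is one attempt and no reset: what is moved stays moved. The work goes in short steps, Python scripts to look and compute and a tool call to move; the robot and the scene stay as the last step left them, time stands still between calls to the robot, and variables do not carry over. Pictures are saved under pics/ and viewed, at most 10 in all, crops included, and the job is handed in when it is done.

Besides the shell and the picture viewer there is one more tool, called after "Request:" as name([rows], argument=value, ...), one row to a line, values as JSON. move_arm: Moves the arm, as the interface text tells. Its arguments: {"type":"object","properties":{"deltas":{"type":"array","items":{"type":"array","items":{"type":"number"}}}},"required":["deltas"]}

```bash
mkdir -p pics; ls; python3 - <<'E'
from workcell import bot
import cv2,numpy as np
for c in("side","top"):
    cv2.imwrite(f"pics/{c}0.png",bot.camera(c)); k=bot.calibration(c); print(c,k)
    for q in("button_top","grip_top","pin","caddy"):
        for r in bot.outline_of(q,c)[:2]:
            ys,xs=np.nonzero(r["pixels"]); print(q,r["conf"],r["rect"],xs.mean().round(1),ys.mean().round(1))
print(bot.get_obs())
E
```

```text
pics
side {'K': array([[434.55527127,   0.        , 317.14724522],
       [  0.        , 434.55527127, 242.29617759],
       [  0.        ,   0.        ,   1.        ]]), 'position': array([ 0.17306503, -0.79202293,  0.8733646 ]), 'orientation': array([ 0.87844063, -0.17798129,  0.09326875, -0.43355008])}
grip_top 0.61 [302.8, 167.3, 32.4, 48.1] 320.7 192.9
caddy 0.58 [297.8, 170.7, 87.5, 118.1] 336.7 237.7
top {'K': array([[556.18821267,   0.        , 321.79486054],
       [  0.        , 556.18821267, 250.73484135],
       [  0.        ,   0.        ,   1.        ]]), 'position': array([ 0.40864873, -0.00566043,  1.59601656]), 'orientation': array([ 0.71625413, -0.69662538,  0.03121883, -0.0268046 ])}
button_top 0.61 [218.8, 207.0, 70.4, 26.5] 255.6 218.7
button_top 0.58 [248.4, 217.6, 7.5, 10.8] 253.5 221.0
grip_top 0.86 [221.2, 207.7, 68.4, 22.0] 254.7 218.4
pin 0.67 [211.0, 163.6, 118.0, 91.6] 267.3 206.9
caddy 0.65 [212.3, 161.4, 116.6, 92.5] 267.4 207.1
{'clock': 0.5, 'joint_pos': array([ 1.17999313e+00,  2.40585596e-01,  4.93880416e-03,  1.33518513e+00,
       -3.32019497e-05,  1.57081211e+00]), 'joint_vel': array([ 0.0016765 , -0.00103814,  0.00095555,  0.00104592, -0.00065222,
        0.00070721]), 'tau': array([ 6.64846884e-04, -3.71858132e+01,  2.52461904e+01,  2.73734382e-03,
        2.23770911e-05, -3.60743243e-06]), 'eef_pos': array([0.19046552, 0.46227578, 0.23929026]), 'tool_rot': array([ 1.94168249e-01,  9.80968241e-01, -2.06807070e-05,  1.28298945e-05]), 'ft_force': array([ 0.35758911, -0.70145505,  0.00097167]), 'ft_torque': array([-0.00782447, -0.01675289, -0.01706179]), 'grasp_force': 0.0, 'grip_width': 0.08539070904328108}
```

```bash
python3 - <<'E'
import cv2
a=cv2.imread("pics/side0.png")[130:310,240:440];b=cv2.imread("pics/top0.png")[140:290,180:380]
cv2.imwrite("pics/s1.png",cv2.resize(a,None,fx=4,fy=4,interpolation=2)[:600]);cv2.imwrite("pics/t1.png",cv2.resize(b,None,fx=4,fy=4,interpolation=2))
E
```

```text
(no output)
```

View pics/side0.png

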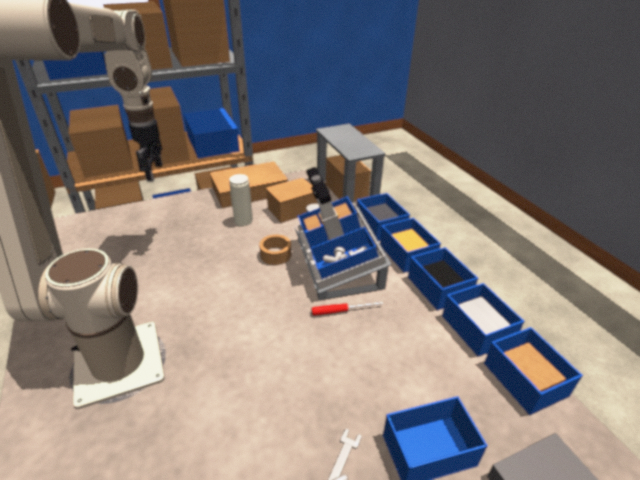

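View pics/s1.png

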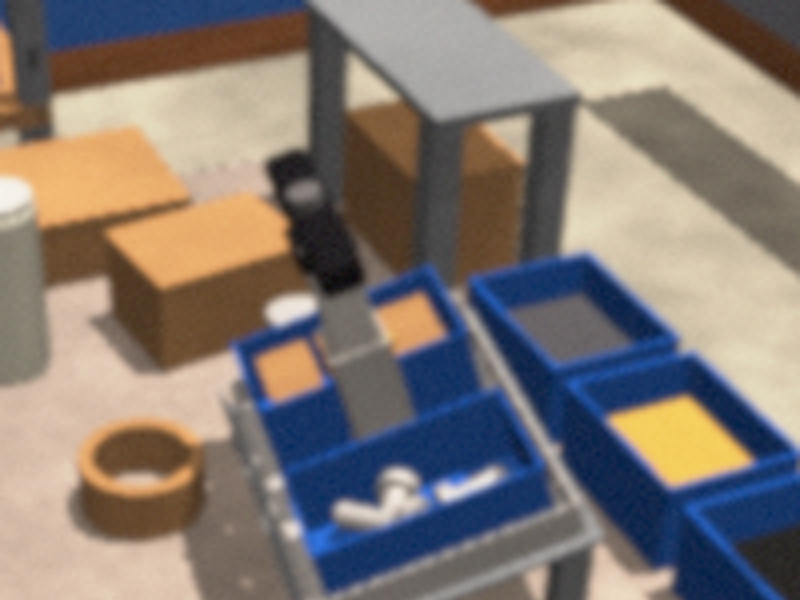

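View pics/t1.png

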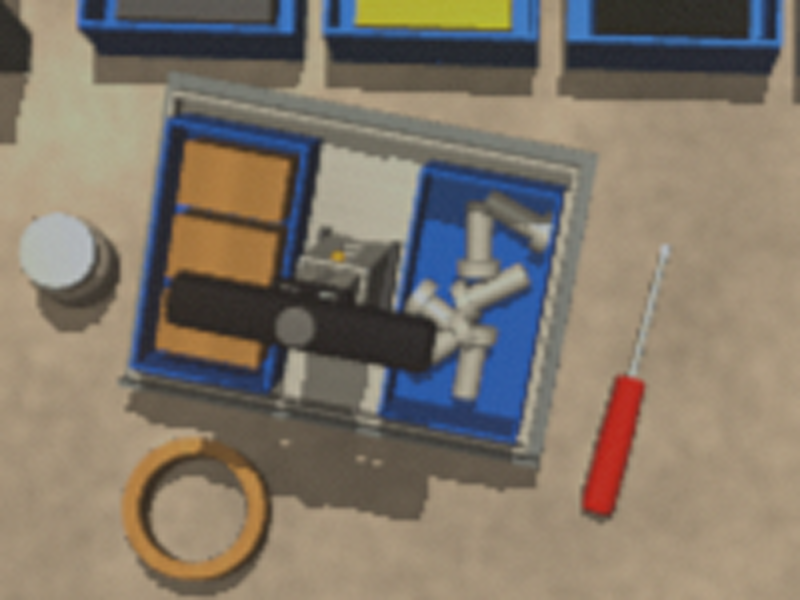

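The side view shows the T-grip with the grey button at about (315.5,177). In the top view the button is at (254,221.5), and the bar runs from (223,214) to (288.5,226). Next I triangulate.

```bash
cat > h.py <<'E'
from workcell import bot
import cv2,numpy as np
from scipy.spatial.transform import Rotation as R
def P(c):
    k=bot.calibration(c); r=R.from_quat(k["orientation"]).as_matrix().T
    return k["K"]@np.c_[r,-r@k["position"]]
def proj(c,X):
    p=P(c)@np.r_[X,1]; return p[:2]/p[2]
def tri(s,t):
    X=cv2.triangulatePoints(P("side"),P("top"),np.array(s,float).reshape(2,1),np.array(t,float).reshape(2,1)).ravel(); X=X[:3]/X[3]
    return X,proj("side",X)-s,proj("top",X)-t
def onplane(c,px,z):
    k=bot.calibration(c); d=R.from_quat(k["orientation"]).apply(np.linalg.inv(k["K"])@[*px,1]); return k["position"]+d*(z-k["position"][2])/d[2]
E
python3 - <<'E'
from h import *
b=tri((315.5,177),(254,221.5)); print(b)
z=b[0][2]-.01
l=onplane("top",(223,214.3),z);r=onplane("top",(288.5,226),z);print(l,r,np.linalg.norm(l-r),(l+r)/2)
y=(l-r)/np.linalg.norm(l-r); yaw=np.arctan2(-y[0],y[1]); print("yaw",np.degrees(yaw))
zz=R.from_euler('zy',[yaw,-np.radians(17)]).as_matrix(); print(zz)
X=b[0]
for n,v in dict(btn=X,bar=X-zz[:,2]*.011,L=X-zz[:,2]*.024+.08*zz[:,1],Rr=X-zz[:,2]*.024-.08*zz[:,1]).items(): print(n,v,proj("side",v),proj("top",v))
# desired tool: z=-handle axis, y along bar y
o=bot.get_obs(); T=R.from_quat(o["tool_rot"]); print(T.as_matrix())
E
```

```text
(array([0.57760639, 0.14752552, 0.31096509]), array([ 0.41914035, -0.0352721 ]), array([-0.11078897,  0.27129782]))
[0.5945097  0.22174908 0.30096509] [0.57124778 0.06732405 0.30096509] 0.15616724381778702 [0.58287874 0.14453657 0.30096509]
yaw -8.566383190946823
[[ 0.94563617  0.14244656 -0.2923717 ]
 [-0.14895519  0.98884395  0.        ]
 [ 0.28910999  0.04355028  0.95630476]]
btn [0.57760639 0.14752552 0.31096509] [315.91914035 176.9647279 ] [253.88921103 221.77129782]
bar [0.58082248 0.14752552 0.30044574] [316.99527057 180.22996206] [254.45326229 221.0111701 ]
L [0.59601903 0.22663303 0.2914978 ] [310.90767798 169.25011056] [221.63870975 214.19822698]
Rr [0.57322758 0.068418   0.28452976] [326.37271982 200.39472041] [288.42820741 226.03301474]
[[-9.24597382e-01  3.80945772e-01  1.71403648e-05]
 [ 3.80945771e-01  9.24597381e-01 -4.55565498e-05]
 [-3.32025115e-05 -3.55919172e-05 -9.99999999e-01]]
```

```bash
cat >> h.py <<'E'
yaw=np.radians(-8.57)
H=R.from_euler('ZY',[yaw,-np.radians(17)]); M=H.as_matrix()
G=R.from_matrix(np.c_[-M[:,0],M[:,1],-M[:,2]])  # desired tool
def togo(X,hover=0.,q=None):
    o=bot.get_obs(); T=R.from_quat(o["tool_rot"])
    print("rot deg",np.degrees((T.inv()*G).as_rotvec()).round(2),"shift mm (in goal frame)",(1e3*G.inv().apply(X+hover*M[:,2]-o["eef_pos"])).round(1),"t",o["clock"],"F",o["ft_force"].round(2),"w",o["grip_width"])
E
python3 -c "
from h import *
print(G.as_matrix(),bot.tip_reach);togo(np.array([.5774,.1475,.311]),.06)"
```

```text
[[-0.94562718  0.14901761  0.28910724]
 [ 0.14250625  0.98883454 -0.04356853]
 [-0.2923717   0.         -0.95630476]] 0.008
rot deg [ -2.05 -16.92 -13.72] shift mm (in goal frame) [-431.7 -253.6   -3. ] t 0.5 F [ 0.36 -0.7   0.  ] w 0.08539070904328108
```

Request:
move_arm([
  [1, 0, 0, -40, 0, 0, 0],
  [1, 0, 0, -40, 0, 0, 0],
  [1, 0, 0, -40, 0, 0, 0],
  [1, 0, 0, -40, 0, 0, 0],
])

```text
clock: 0.83
eef_pos: [0.1902, 0.4617, 0.4011]
tool_rot: [0.194, 0.981, -0.0, -0.0]
ft_force: [0.6, 2.4, 0.8]
grip_width: 0.0853
grasp_force: 0.0
```

Request:
move_arm([
  [0, 0, 0, 0, -0.68, -5.64, -4.57],
  [0, 0, 0, 0, -0.68, -5.64, -4.57],
  [0, 0, 0, 0, -0.68, -5.64, -4.57],
  [0, -32, -21, 0, 0, 0, 0],
  [0, -32, -21, 0, 0, 0, 0],
  [0, -32, -21, 0, 0, 0, 0],
  [0, -32, -21, 0, 0, 0, 0],
  [0, -32, -21, 0, 0, 0, 0],
  [0, -32, -21, 0, 0, 0, 0],
])

```text
clock: 1.58
eef_pos: [0.3535, 0.3083, 0.4552]
tool_rot: [0.076, 0.986, -0.011, 0.145]
ft_force: [0.4, 1.1, 0.8]
grip_width: 0.0003
grasp_force: 0.0
```

Request:
move_arm([
  [0, -32, -21, 0, 0, 0, 0],
  [0, -32, -21, 0, 0, 0, 0],
  [0, -32, -21, 0, 0, 0, 0],
  [0, -32, -21, 0, 0, 0, 0],
  [0, -32, -21, 0, 0, 0, 0],
  [0, -30, -21, 0, 0, 0, 0],
  [0, 0, 0, 40, 0, 0, 0],
  [0, 0, 0, 40, 0, 0, 0],
  [0, 0, 0, 0, 0, 0, 0],
  [0, 0, 0, 0, 0, 0, 0],
])

```text
clock: 2.42
eef_pos: [0.5345, 0.1525, 0.4281]
tool_rot: [0.076, 0.987, -0.013, 0.14]
ft_force: [0.4, -0.5, 0.3]
grip_width: 0.0002
grasp_force: 0.0
```

```bash
python3 -c "
from h import *
togo(np.array([.5774,.1475,.311]),.06)"
```

```text
rot deg [-0.32 -0.79 -0.24] shift mm (in goal frame) [-7.   1.4 64.6] t 2.4167 F [ 0.44 -0.47  0.33] w 0.00019062032671048664
```

Request:
move_arm([
  [0, -7, 1, 0, -0.3, -0.8, -0.2],
  [0, 0, 0, 30, 0, 0, 0],
  [0, 0, 0, 30, 0, 0, 0],
  [0, 0, 0, 20, 0, 0, 0],
  [0, 0, 0, 0, 0, 0, 0],
  [0, 0, 0, 0, 0, 0, 0],
])

```text
clock: 2.92
eef_pos: [0.5682, 0.1514, 0.3618]
tool_rot: [0.074, 0.985, -0.008, 0.155]
ft_force: [0.4, -0.6, -0.2]
grip_width: -0.0
grasp_force: 0.0
```

```bash
python3 - <<'E'
from h import *
togo(np.array([.5774,.1475,.311]),.0)
o=bot.get_obs();tip=o["eef_pos"]+.008*R.from_quat(o["tool_rot"]).apply([0,0,1])
a=bot.camera("side");b=bot.camera("top")
for c in("side","top"): print(proj(c,tip),proj(c,np.array([.5774,.1475,.311])))
f=lambda i,x,y:cv2.resize(i[y:y+75,x:x+100],(400*1,300),interpolation=2)
cv2.imwrite("pics/c2.png",np.hstack([f(a,270,130),f(b,205,185)]))
E
```

```text
rot deg [ 0.41  0.8  -0.04] shift mm (in goal frame) [ 5.6 -2.5 51.4] t 2.9167 F [ 0.44 -0.55 -0.15] w -1.3656069746690282e-05
[313.02486149 162.09913667] [315.85150802 176.97171289]
[249.99656357 222.25550803] [253.89514084 221.85761619]
```

View pics/c2.png

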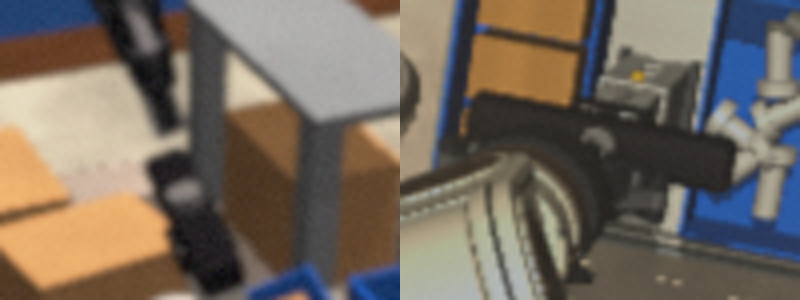

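The tip shows at (312,162) above the button at (316,177) in the side view, as predicted. I correct the offset and descend to just above the button.

Request:
move_arm([
  [0, 5.5, -2.5, 0, 0.4, 0.8, 0],
  [0, 0, 0, 20, 0, 0, 0],
  [0, 0, 0, 13, 0, 0, 0],
  [0, 0, 0, 0, 0, 0, 0],
  [0, 0, 0, 0, 0, 0, 0],
  [0, 0, 0, 0, 0, 0, 0],
])

```text
clock: 3.52
eef_pos: [0.5709, 0.1474, 0.3267]
tool_rot: [0.075, 0.986, -0.012, 0.146]
ft_force: [0.7, -0.0, -0.1]
grip_width: -0.0
grasp_force: 0.0
```

```bash
python3 -c "
from h import *
togo(np.array([.5774,.1475,.311]),.0)"
```

```text
rot deg [-0.09 -0.17 -0.06] shift mm (in goal frame) [-1.6  1.  16.9] t 3.5167 F [ 0.66 -0.   -0.11] w -1.7863379539280996e-06
```

Request:
move_arm([
  [0, -1.5, 1, 4, 0, 0, 0],
  [0, 0, 0, 3, 0, 0, 0],
  [0, 0, 0, 2, 0, 0, 0],
  [0, 0, 0, 1, 0, 0, 0],
  [0, 0, 0, 1, 0, 0, 0],
  [0, 0, 0, 0, 0, 0, 0],
])

```text
clock: 4.02
eef_pos: [0.5756, 0.1476, 0.3154]
tool_rot: [0.075, 0.986, -0.012, 0.145]
ft_force: [-0.9, 0.9, 3.7]
grip_width: 0.0001
grasp_force: 1.9
```

Request:
move_arm([
  [0, 0, 0, 1, 0, 0, 0],
  [0, 0, 0, 1, 0, 0, 0],
  [0, 0, 0, 1, 0, 0, 0],
  [0, 0, 0, 0, 0, 0, 0],
])

```text
clock: 4.35
eef_pos: [0.5765, 0.1475, 0.3123]
tool_rot: [0.075, 0.986, -0.012, 0.145]
ft_force: [-1.0, 0.7, 4.9]
grip_width: 0.0001
grasp_force: 2.5
```

```bash
python3 -c "
from h import *
togo(np.array([.5774,.1475,.311]),.0)"
```

```text
rot deg [-0.11 -0.22 -0.06] shift mm (in goal frame) [-0.5  0.2  1.5] t 4.35 F [-1.01  0.69  4.85] w 0.00012643700469371115
```

Request:
move_arm([
  [0, 0, 0, 1, 0, 0, 0],
  [0, 0, 0, 1, 0, 0, 0],
  [0, 0, 0, 1, 0, 0, 0],
  [0, 0, 0, 1, 0, 0, 0],
  [0, 0, 0, 0, 0, 0, 0],
])

```text
clock: 4.77
eef_pos: [0.5776, 0.1473, 0.3087]
tool_rot: [0.075, 0.986, -0.012, 0.146]
ft_force: [-0.9, 1.0, 5.5]
grip_width: 0.0002
grasp_force: 3.3
```

Request:
move_arm([
  [0, 0, 0, 1, 0, 0, 0],
  [0, 0, 0, 1, 0, 0, 0],
  [0, 0, 0, 0, 0, 0, 0],
])

```text
clock: 5.02
eef_pos: [0.5781, 0.1472, 0.3072]
tool_rot: [0.075, 0.986, -0.012, 0.146]
ft_force: [-2.5, 0.2, 7.0]
grip_width: -0.0002
grasp_force: 3.6
```

Request:
move_arm([
  [0, 0, 0, 1, 0, 0, 0],
  [0, 0, 0, 1, 0, 0, 0],
  [0, 0, 0, 0, 0, 0, 0],
])

```text
clock: 5.27
eef_pos: [0.5786, 0.1471, 0.3054]
tool_rot: [0.075, 0.986, -0.012, 0.146]
ft_force: [-1.6, 0.8, 7.1]
grip_width: 0.0001
grasp_force: 3.9
```

Request:
move_arm([
  [0, 0, 0, 1, 0, 0, 0],
  [0, 0, 0, 1, 0, 0, 0],
  [0, 0, 0, 1, 0, 0, 0],
  [0, 0, 0, 0, 0, 0, 0],
])

```text
clock: 5.6
eef_pos: [0.5795, 0.147, 0.3026]
tool_rot: [0.075, 0.986, -0.012, 0.146]
ft_force: [-1.8, 1.0, 8.0]
grip_width: 0.0002
grasp_force: 3.9
```

The handle slides at about 8 N. I go on to roughly 15 mm, well short of the second hole.

Request:
move_arm([
  [0, 0, 0, 1.5, 0, 0, 0],
  [0, 0, 0, 1.5, 0, 0, 0],
  [0, 0, 0, 1.5, 0, 0, 0],
  [0, 0, 0, 1.5, 0, 0, 0],
  [0, 0, 0, 1.5, 0, 0, 0],
  [0, 0, 0, 1.5, 0, 0, 0],
  [0, 0, 0, 1, 0, 0, 0],
  [0, 0, 0, 0, 0, 0, 0],
])

```text
clock: 6.27
eef_pos: [0.5824, 0.1465, 0.293]
tool_rot: [0.075, 0.986, -0.012, 0.146]
ft_force: [-1.9, 0.1, 6.9]
grip_width: 0.0002
grasp_force: 3.8
```

Request:
move_arm([
  [0, 0, 0, -6, 0, 0, 0],
  [0, 0, 0, -20, 0, 0, 0],
  [0, 0, 0, -20, 0, 0, 0],
  [1, 0, 0, 0, 0, 0, 0],
  [1, 0, 0, 0, 0, 0, 0],
  [1, 0, 0, 0, 0, 0, 0],
  [1, 0, 0, 0, 0, 0, 0],
  [1, 0, 0, 0, 0, 0, 0],
  [1, 0, 0, 0, 0, 0, 0],
  [1, 0, 0, 0, 0, 0, 0],
])

```text
clock: 7.1
eef_pos: [0.5688, 0.1483, 0.335]
tool_rot: [0.075, 0.987, -0.012, 0.144]
ft_force: [-0.1, 0.7, -0.1]
grip_width: 0.0833
grasp_force: 0.0
```

```bash
python3 - <<'E'
from h import *
B=np.array([.5774,.1475,.311]); togo(B,.0)
a=bot.camera("side")
for n,v in dict(bar=B-.011*M[:,2],bar15=B-.026*M[:,2]).items(): print(n,proj("side",v))
cv2.imwrite("pics/c3.png",cv2.resize(a[140:240,270:370],(600,600),interpolation=2))
E
```

```text
rot deg [-0.18 -0.37 -0.05] shift mm (in goal frame) [-1.2  0.5 25.4] t 7.1 F [-0.12  0.68 -0.14] w 0.08331256536439088
bar [316.98632682 180.32160109]
bar15 [318.5118014  184.82467174]
```

View pics/c3.png

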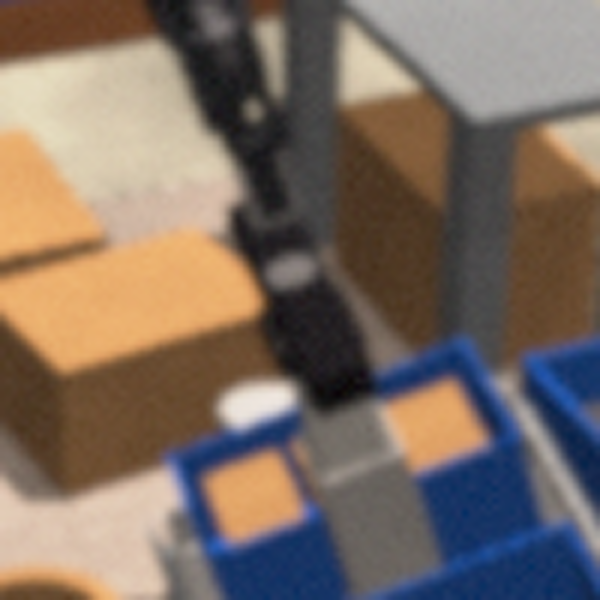

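The button now shows at (318,185), which matches a 15 mm slide, and it has stayed down. I descend with the open fingers straddling it.

Request:
move_arm([
  [1, -1, 0.5, 20, 0, 0, 0],
  [1, 0, 0, 18, 0, 0, 0],
  [1, 0, 0, 10, 0, 0, 0],
  [1, 0, 0, 3, 0, 0, 0],
  [1, 0, 0, 0, 0, 0, 0],
  [1, 0, 0, 0, 0, 0, 0],
])

```text
clock: 7.65
eef_pos: [0.5846, 0.1465, 0.2878]
tool_rot: [0.075, 0.987, -0.012, 0.145]
ft_force: [0.4, 0.2, -0.1]
grip_width: 0.0852
grasp_force: 0.0
```

Request:
move_arm([
  [1, 0, 0, 1.5, 0, 0, 0],
  [1, 0, 0, 1.5, 0, 0, 0],
  [1, 0, 0, 1.5, 0, 0, 0],
  [1, 0, 0, 1, 0, 0, 0],
  [1, 0, 0, 0, 0, 0, 0],
])

```text
clock: 8.07
eef_pos: [0.586, 0.1462, 0.2819]
tool_rot: [0.075, 0.987, -0.012, 0.145]
ft_force: [0.4, -0.3, -0.9]
grip_width: 0.0854
grasp_force: 0.0
```

```bash
python3 -c "
from h import *
togo(np.array([.5774,.1475,.311]),.0)"
```

```text
rot deg [-0.15 -0.3  -0.05] shift mm (in goal frame) [ -0.2  -0.  -30.4] t 8.0667 F [ 0.37 -0.3  -0.89] w 0.08544741300408326
```

Expected contact is at about z = 0.280.

Request:
move_arm([
  [1, 0, 0, 1, 0, 0, 0],
  [1, 0, 0, 1, 0, 0, 0],
  [1, 0, 0, 1, 0, 0, 0],
  [1, 0, 0, 1, 0, 0, 0],
  [1, 0, 0, 0, 0, 0, 0],
])

```text
clock: 8.48
eef_pos: [0.5869, 0.1461, 0.2795]
tool_rot: [0.075, 0.987, -0.012, 0.145]
ft_force: [-4.0, 0.9, 4.9]
grip_width: 0.0852
grasp_force: 3.6
```

Request:
move_arm([
  [1, 0, 0, 1, 0, 0, 0],
  [1, 0, 0, 1, 0, 0, 0],
  [1, 0, 0, 1, 0, 0, 0],
  [1, 0, 0, 0, 0, 0, 0],
])

```text
clock: 8.82
eef_pos: [0.5876, 0.146, 0.2772]
tool_rot: [0.075, 0.986, -0.012, 0.146]
ft_force: [-5.4, 1.1, 7.9]
grip_width: 0.0855
grasp_force: 4.8
```

Request:
move_arm([
  [1, 0, 0, 1.5, 0, 0, 0],
  [1, 0, 0, 1.5, 0, 0, 0],
  [1, 0, 0, 1.5, 0, 0, 0],
  [1, 0, 0, 1.5, 0, 0, 0],
  [1, 0, 0, 0, 0, 0, 0],
])

```text
clock: 9.23
eef_pos: [0.5894, 0.1457, 0.2712]
tool_rot: [0.075, 0.986, -0.012, 0.146]
ft_force: [-3.9, -0.2, 5.8]
grip_width: 0.0854
grasp_force: 3.5
```

Request:
move_arm([
  [1, 0, 0, 1, 0, 0, 0],
  [1, 0, 0, 1, 0, 0, 0],
  [1, 0, 0, 0, 0, 0, 0],
])

```text
clock: 9.48
eef_pos: [0.59, 0.1456, 0.2692]
tool_rot: [0.075, 0.986, -0.012, 0.146]
ft_force: [-5.1, -0.8, 6.1]
grip_width: 0.0853
grasp_force: 3.6
```

Request:
move_arm([
  [1, 0, 0, 1, 0, 0, 0],
  [1, 0, 0, 1, 0, 0, 0],
  [1, 0, 0, 0, 0, 0, 0],
])

```text
clock: 9.73
eef_pos: [0.5909, 0.1454, 0.2664]
tool_rot: [0.075, 0.987, -0.012, 0.145]
ft_force: [-1.6, 0.4, 1.7]
grip_width: 0.0856
grasp_force: 1.2
```

Request:
move_arm([
  [1, 0, 0, 1, 0, 0, 0],
  [1, 0, 0, 0, 0, 0, 0],
])

```text
clock: 9.9
eef_pos: [0.5911, 0.1454, 0.2656]
tool_rot: [0.075, 0.987, -0.012, 0.145]
ft_force: [-3.7, 0.9, 6.7]
grip_width: 0.0854
grasp_force: 3.3
```

```bash
python3 - <<'E'
from h import *
B=np.array([.5774,.1475,.311]); togo(B,.0)
a=bot.camera("side");b=bot.camera("top")
f=lambda i,x,y:cv2.resize(i[y:y+75,x:x+75],(400,400),interpolation=2)
cv2.imwrite("pics/c4.png",np.hstack([f(a,285,155),f(b,225,180)]))
E
```

```text
rot deg [-0.14 -0.24 -0.06] shift mm (in goal frame) [  0.    0.  -47.5] t 9.9 F [-3.75  0.9   6.7 ] w 0.08544117457451544
```

View pics/c4.png

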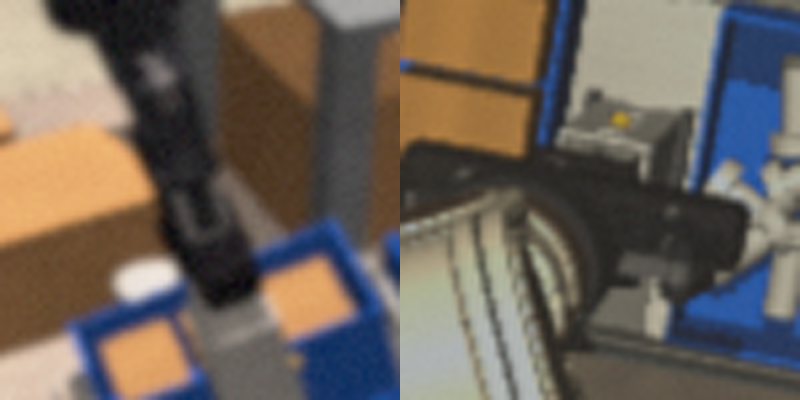

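The fingers hide the button, so I continue by feel.

Request:
move_arm([
  [1, 0, 0, 1, 0, 0, 0],
  [1, 0, 0, 0, 0, 0, 0],
])

```text
clock: 10.17
eef_pos: [0.5914, 0.1454, 0.2648]
tool_rot: [0.075, 0.987, -0.012, 0.145]
ft_force: [-4.0, 0.3, 6.6]
grip_width: 0.0855
grasp_force: 3.8
```

Request:
move_arm([
  [1, 0, 0, 1, 0, 0, 0],
  [1, 0, 0, 0, 0, 0, 0],
])

```text
clock: 10.33
eef_pos: [0.5916, 0.1453, 0.2639]
tool_rot: [0.075, 0.986, -0.012, 0.145]
ft_force: [-5.8, 0.4, 6.8]
grip_width: 0.0854
grasp_force: 3.9
```

Request:
move_arm([
  [1, 0, 0, 1, 0, 0, 0],
  [1, 0, 0, 0.5, 0, 0, 0],
  [1, 0, 0, 0, 0, 0, 0],
])

```text
clock: 10.58
eef_pos: [0.5921, 0.1452, 0.2626]
tool_rot: [0.075, 0.986, -0.012, 0.145]
ft_force: [-5.7, 0.6, 7.1]
grip_width: 0.0854
grasp_force: 4.2
```

Request:
move_arm([
  [1, 0, 0, 1, 0, 0, 0],
  [1, 0, 0, 0, 0, 0, 0],
])

```text
clock: 10.75
eef_pos: [0.5922, 0.1452, 0.2622]
tool_rot: [0.075, 0.986, -0.012, 0.146]
ft_force: [-5.8, 0.2, 9.8]
grip_width: 0.0851
grasp_force: 5.7
```

Request:
move_arm([
  [1, 0, 0, 1, 0, 0, 0],
  [1, 0, 0, 0, 0, 0, 0],
])

```text
clock: 10.92
eef_pos: [0.5923, 0.1452, 0.262]
tool_rot: [0.075, 0.986, -0.012, 0.146]
ft_force: [-9.4, 0.6, 12.5]
grip_width: 0.0857
grasp_force: 7.6
```

The force climbs while the travel has stopped at about 34 mm, so the pin has snapped in. I back off and look.

Request:
move_arm([
  [1, 0, 0, -5, 0, 0, 0],
  [1, 0, 0, -20, 0, 0, 0],
  [1, 0, 0, -35, 0, 0, 0],
  [1, 0, 0, -35, 0, 0, 0],
  [1, 0, 0, -35, 0, 0, 0],
  [1, 0, 0, 0, 0, 0, 0],
  [1, 0, 0, 0, 0, 0, 0],
])

```text
clock: 11.5
eef_pos: [0.5567, 0.1516, 0.3868]
tool_rot: [0.074, 0.986, -0.011, 0.147]
ft_force: [-0.4, 0.5, -0.2]
grip_width: 0.0855
grasp_force: 0.0
```

```bash
python3 - <<'E'
from h import *
B=np.array([.5774,.1475,.311])
a=bot.camera("side");b=bot.camera("top")
for s in(.034,.044): print(proj("side",B-s*M[:,2]),proj("top",B-s*M[:,2]))
f=lambda i,x,y:cv2.resize(i[y:y+60,x:x+60],(400,400),interpolation=2)
cv2.imwrite("pics/c5.png",np.hstack([f(a,290,160),f(b,225,190)]))
print(bot.get_obs()["ft_force"])
E
```

```text
[319.31519792 187.19622965] [256.22825398 219.60935662]
[320.30965334 190.13177711] [256.89239539 218.96936953]
[-0.35823925  0.17549587 -1.63336869]
```

View pics/c5.png

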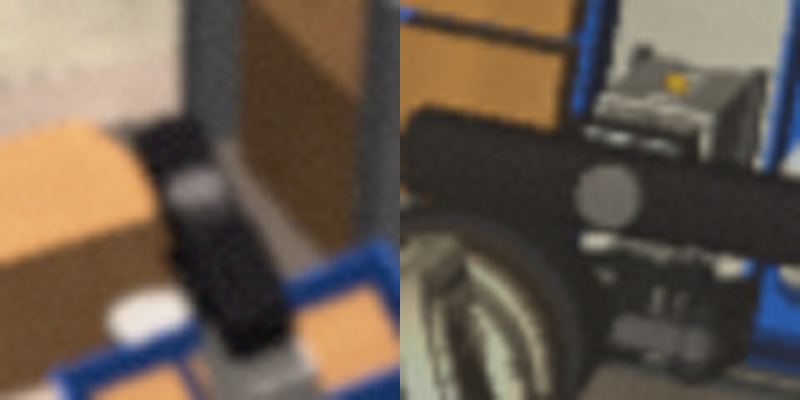

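The grey button stands proud again, at side (319.6,188.1) and top (256.2,219.3). That fits "up at 34 mm" and not "down". The brass pin tip shows at top (266.7,202.3), 34 mm lower along the axis than at the start, and the gripper is clear of everything.

```bash
python3 -c "
from workcell import bot
print(bot.job_done())"
```

```text
the job is handed in; nothing more can be done
None
```

I collapsed the handle by one hole (about 34 mm): it came to a hard stop there, the final pictures show the button up and the pin out, and I handed the job in with the arm clear; no verdict came back.

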